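# Open the stuck sensor pod

## Robot

A 6-joint arm with a two-finger parallel gripper is mounted at the origin on the work surface. World frame = base frame: x ahead of the robot, y to its left, z up, the work surface at z = 0. Lengths are in mm, angles in degrees, forces in N, time in s.
With the tool pointing down it reaches from about 400 to 925 mm from the base axis. Payload 12.5 kg.
Tool frame: the origin (TCP) lies midway between the tips of the shut fingers; the grasp point (between the pads) lies 19 mm behind it (r.grasp_offset is the distance from the TCP to the grasp point, in mm); z points along the fingers, y is the line along which they close (so a half turn about z gives the same grasp; the last joint's range is limited). The gripper opens to 95 mm and grips with 3 to 60 N. Pads are 20 mm wide; open, the fingers measure 119 mm over their backs; the gripper's body (75 mm by 180 mm) begins 59 mm behind the grasp point.
Start: joints at [-70.222, 28.126, 89.318, -0, 62.55, -6.05], TCP at [272.328, -562.569, 214.661] pointing down, gripper open.
Joint ranges: [-177.58, 177.58], [-47.91, 125.51], [2.72, 160], [-65.01, 245.01], [3.68, 167.84], [-153.87, 153.87]. Speed limits (degrees/s): [127.2, 127.2, 159.86, 180, 180, 180].

## Interface

Orientations are given as [roll, pitch, yaw] about the fixed x, y, z axes, in that order (R = Rz(yaw) Ry(pitch) Rx(roll)).
In Python, from rig import r, eyes gives the robot as it stands. Calls block until the motion is done:
- r.move_pose(position, orientation): joint-space move of the TCP to a pose.
- r.move_l(position, orientation=None, feed=150, until_force=None): straight line of the TCP; orientation=None keeps the orientation; feed is the mean speed in mm/s. With until_force (N) it stops when the force on the tool has changed by that much, and returns True; else False.
- r.move_j(angles): joint-space move.
- r.move_gripper(opening, f_grip=None): finger opening in mm; f_grip is the grip in N (None keeps the last); returns when the fingers have stopped.
- r.hold(seconds).
- r.solve_ik(position, orientation): joint angles nearest the present ones, or None.
- r.observe(): the state.
- eyes.capture(name): name is "side" or "top"; returns (picture, depth): 400x640x3 uint8, blue, green, red; 400x640 float32, mm along the optical axis (not along the pixel's ray), 0 where there is no reading.
- eyes.calibration(name): a dict with "fovy" (degrees; the focal length in pixels is half the picture's height over the tangent of half this angle, whatever the lens; pixels are square), "cx", "cy" (the principal point, pixels), "rvec" (rotation vector, rad) and "tvec" (3), from world to camera coordinates, as OpenCV has them. Camera axes: x right, y down, z forward; pixel columns grow to the right and rows downward; lengths in mm; the calibration is good to about 2 mm. A picture is of the moment at which its call begins. calibration takes no time and is no camera call.
A pose or a line that the arm cannot do raises r.Unreachable and nothing moves.
- r.job_done(): hands the job in; it is judged then, once.
The state is a dict: "t": time; "joints": joint angles; "qd": joint speeds; "tau": joint torques, N m; "position": TCP position; "orientation": TCP orientation; "force": force on the tool from outside, world axes, zero at the start; "moment": the same for the moment, N m; "opening": finger opening in mm; "gripper_force": force on a finger pad.
Only numpy, scipy, OpenCV 4.12 (cv2) and the standard library are available. Lean on these libraries where they do the work, as an engineer would, in place of code of your own. Each camera call takes 0.05 s, during which the arm holds its last target. There are 200 camera calls.

## Task

The white sensor pod in the bench clamp has a twist-off lid that is stuck on its seal: break it loose with a short firm anticlockwise twist, then turn it gently on, feeling for where it lifts off, without pulling the pod up out of the clamp or turning it there. Set the lid down, not dropped, right way up in the middle of the low square tray, and leave the other loose things where they are.

Things in the scene. Friction and masses are not known exactly. Their poses are not given: they have to be found in the camera images.
- clamp: Bench clamp fixed to the table: dark square plate 110 x 110 x 12 mm, two grey jaws (46 mm high, outer faces at y = +-45 mm) that hold the pod upright. Origin: centre of the underside, on the table, on the axis of pod and lid; z up. The jaws hold by friction only: an upward pull over about 25 N draws the pod out, a torque over about 1 N m either way turns it.
- lift (a joint): How far the pod has been pulled up out of the clamp, m; 0 at the start, 0 = fully seated.
- pod (a joint): How far the pod has been turned in the clamp, rad, positive anticlockwise from above; 0 at the start.
- pod_top (a point): Centre of the shoulder of the pod, on its vertical axis, 80 mm above the table. The pod is a white plastic cylinder 52 mm across; above the shoulder stands a narrower neck (36 mm across, ledges out to 45 mm, 23 mm high) that carries the lid. z up.
- lid_mid (a point): Centre of the lid, half-way up, on its axis; z out of its top. White ribbed round plastic lid, 56 mm across, 28 mm high, hollow below, with a straight ridge 3 mm high across the top along its x axis; 55 to 90 g. Fitted, its underside is 82 mm above the table and this point 96 mm. Three inner lugs under ledges on the pod's neck hold it; it does not rise as it turns.
- lid_top (a point): Centre of the lid's top face (without the ridge), 14 mm above lid_mid. Anticlockwise from above loosens: the first 13 to 18 degrees are stiff (0.3 to 0.6 N m, the seal pressing up under the lid; a grip of 60 N on the ribbed sides turns it safely), then it springs up to 2 mm and turns almost freely.
- lid_rim (a point): Centre of the lid's underside. It lifts off only in a window 7 to 12 degrees wide that starts anywhere from 30 to 90 degrees past the starting angle, differs every time and cannot be seen. Before it a gentle upward pull meets a firm stop within 6 mm; in it the lid comes straight up (clear of the neck after 25 mm); past it the turn meets a hard stop.
- tray: Low square open parts tray of grey plastic, fixed, 160 x 160 mm outside, walls 4 mm thick and 14 mm high, floor 4 mm thick. Origin: centre of its underside on the table; x and y along its sides.
- puck_a_mid (a point): Centre of a flat round white sensor, 62 mm across, 22 mm high, lying loose on the table.
- puck_b_mid (a point): Centre of a second such round sensor, 62 mm across, 22 mm high.
- bulb_mid (a point): Centre of a white lamp bulb standing upright in a loose black holder, 60 mm across at most, 100 mm high.
- cell_mid (a point): Centre of a battery cell standing upright, 17 mm across, 50 mm high.
- driver_grip (a point): Handle of a loose screwdriver, 170 mm long, lying along its x axis.
Not all that is in view belongs to the job. What is shaped like the part that bears lid_mid but blue, green or yellow is not meant.

How it is judged (in metres and radians):
On the way, in this order (a step that is already met when the one before it is completed fails the run):
1. the lid is broken loose: turned about 17 degrees anticlockwise while still on the neck (angle between the x axis of lid_mid and the x axis of pod_top, either way round above 0.55 rad and horizontal distance between lid_mid and pod_top below 0.006 m and z of lid_mid in the frame of pod_top below 0.022 m), for 0.1 s.
2. the lid is lifted straight up clear of the neck (z of lid_mid in the frame of pod_top above 0.04 m and value of joint lift below 0.005 m), for 0.1 s.
At the end, for the whole second after the job is handed in: The lid lies flat and right way up on the tray's floor (centre within 40 mm of the tray's centre, tilt under 0.12 rad), released and at rest, and the pod is still seated in its clamp (horizontal distance between lid_mid and tray below 0.04 m and height (world z) of lid_mid below 0.022 m and angle between lid_mid's own z axis and vertical below 0.12 rad and linear speed of lid below 0.02 m/s and contact force between the fingers and lid below 0.1 N and value of joint lift below 0.005 m); the robot touches nothing.
It fails at once if the pod is pulled up out of the clamp (5 mm or more) (value of joint lift above 0.005 m).
It fails at once if the pod is turned in the clamp (more than 0.08 rad) (value of joint pod above 0.08 rad or value of joint pod below -0.08 rad).
It fails at once if the lid is dropped or thrown (faster than 0.5 m/s while not held) (linear speed of lid above 0.5 m/s and contact force between the fingers and lid below 0.1 N).
It fails at once if another loose thing is moved by more than 30 mm (distance of any of puck_a_mid, puck_b_mid, bulb_mid, cell_mid, driver_grip from where it was at the start of the episode above 0.03 m).
It also fails if it takes over 72 s, if anything falls off the work surface, if the arm or the gripper's body presses on something with over 40 N, if the wrist force passes 120 N, or if a joint passes its speed limit or range.

## Working session

There is one attempt and no reset: what is moved stays moved. The work goes in short steps, each a Python script; the robot and the scene stay as the last script left them, time stands still between calls to the robot, and variables do not carry over. Pictures are saved under pics/ and viewed, at most 10 in all, crops included, and the job is handed in when it is done.

```bash
mkdir -p pics; ls
cat > h.py <<'E'
import numpy as np, cv2
from rig import r, eyes
def cam(n):
    c=eyes.calibration(n); f=200/np.tan(np.radians(c["fovy"])/2)
    R=cv2.Rodrigues(np.array(c["rvec"],float))[0]; return f,c["cx"],c["cy"],R,np.array(c["tvec"],float).ravel()
def world(n,depth):
    f,cx,cy,R,t=cam(n); v,u=np.mgrid[0:400,0:640]
    P=np.stack([(u-cx)/f*depth,(v-cy)/f*depth,depth],-1)
    return (P-t)@R
E
python3 - <<'E'
from h import *
for n in("top","side"):
    p,d=eyes.capture(n); np.savez(n+".npz",p=p,d=d); cv2.imwrite(f"pics/{n}0.png",p); f,cx,cy,R,t=cam(n); print(n,f,cx,cy,-R.T@t,R[2])
print(r.observe())
E
```

```text
pics
top 407.4604418259843 313.46755017765446 199.82285132274282 [ 234.38891848  -39.27355791 1370.85293183] [ 0.21042028  0.01294751 -0.97752528]
side 389.7917925025926 314.67497233543185 189.7224567450741 [452.42947771 741.9028118  639.12130771] [ 0.05530311 -0.81083969 -0.5826496 ]
{'t': 0.1, 'joints': array([-7.02234729e+01,  2.81599570e+01,  8.93459893e+01,  3.85673731e-03,
        6.25509147e+01, -6.05065686e+00]), 'qd': array([-0.04519781, -0.14298835, -0.13756677, -0.0128487 , -0.01130248,
        0.02651835]), 'tau': array([ 2.84202877e-03, -6.13625336e+01, -2.58605111e+01,  6.94022002e-02,
        4.70105815e-02, -4.15643490e-05]), 'position': array([ 272.24612498, -562.35051063,  214.13205321]), 'orientation': array([-1.79943816e+02, -9.39531682e-03,  2.58253998e+01]), 'force': array([0.59574269, 1.332821  , 0.30524538]), 'moment': array([-0.0068646 , -0.04511808,  0.01281393]), 'gripper_force': 0.0, 'opening': 95.2978591361089}
```

View pics/top0.png

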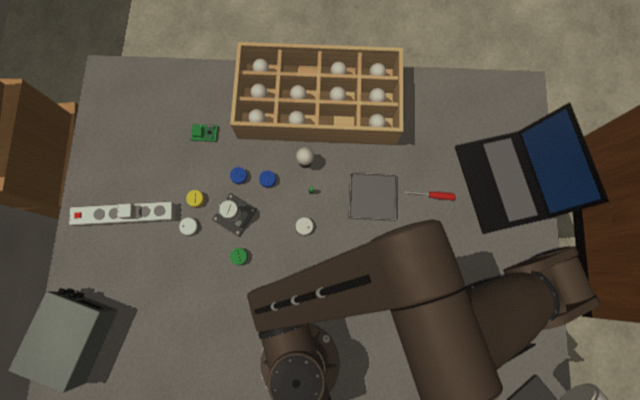

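View pics/side0.png

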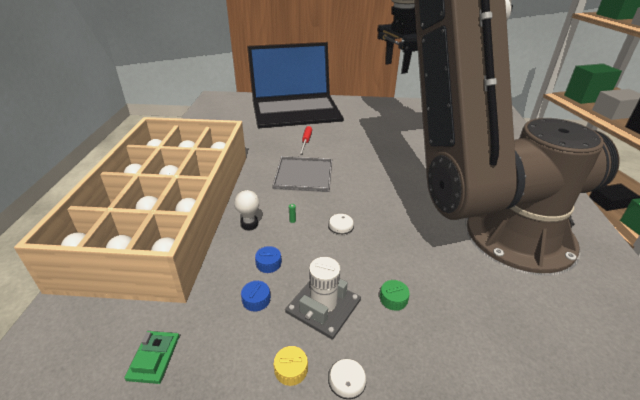

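The top view shows the clamp near (236,214) with the lid at (228,209), and the tray at (373,196). A puck sits at (188,226), with coloured decoy lids around it. The side view has the lid at (324,268). Next I take positions from depth and an enlarged crop.

Run:
```python
from h import *
a=np.load("top.npz");W=world("top",a["d"])
b=np.load("side.npz");V=world("side",b["d"])
for n,X,(u,v) in (("top",W,(228,209)),("side",V,(324,262))):
    s=np.zeros((400,640),bool); s[v-22:v+23,u-22:u+23]=1
    m=s&(X[...,2]>102)&(X[...,2]<125); P=X[m]
    (c,rad)=cv2.minEnclosingCircle(P[:,:2].astype(np.float32)); print(n,"lid",len(P),P.mean(0),np.median(P[:,2]),c,rad)
s=np.zeros((400,640),bool); s[185:245,205:265]=1
m=s&(W[...,2]>4)&(W[...,2]<25)
print("plate",cv2.minAreaRect(W[m][:,:2].astype(np.float32)))
m=s&(W[...,2]>35)&(W[...,2]<60)
print("jaws",cv2.minAreaRect(W[m][:,:2].astype(np.float32)))
s[:]=0; s[165:228,340:403]=1
m=s&(W[...,2]>7)&(W[...,2]<25); print("tray",cv2.minAreaRect(W[m][:,:2].astype(np.float32)), W[197,373])
for k,(u,v) in dict(puck1=(188,226),puck2=(304,226),bulb=(305,156),cell=(311,189),blue1=(239,176),blue2=(268,179),yel=(195,198),grn=(238,257),box=(232,138)).items(): print(k,W[v,u].round())
for n,(u,v),k in (("top",(228,212),30),("side",(324,285),50)):
    p=(a if n=="top" else b)["p"]; cv2.imwrite(f"pics/{n}1.png",cv2.resize(p[v-k:v+k,u-k:u+k],(600,600),interpolation=cv2.INTER_CUBIC))
```

```text
top lid 257 [465.95745301 244.7056083  111.2485727 ] 111.26911870316926 (465.99664306640625, 244.8710174560547) 28.55536460876465
side lid 645 [467.60378223 251.50768046 110.40203837] 110.90120123138557 (467.785400390625, 247.9418182373047) 28.899547576904297
plate ((466.97894287109375, 246.35313415527344), (205.6041717529297, 205.29959106445312), 3.248932123184204)
jaws ((469.360595703125, 249.52224731445312), (100.35142517089844, 54.76556396484375), 60.67247009277344)
tray ((550.7802734375, -221.0108642578125), (213.28651428222656, 216.9467315673828), 4.134277820587158) [ 546.75851125 -224.82510941    5.61532495]
puck1 [418. 394.  22.]
puck2 [434.   6.  21.]
bulb [653.  11. 101.]
cell [555. -12.  50.]
blue1 [595. 236.  31.]
blue2 [590. 137.  27.]
yel [514. 380.  22.]
grn [321. 216.  33.]
box [741. 277.   4.]
```

Run:
```python
import cv2,numpy as np
cv2.imwrite("pics/both1.png",np.hstack([cv2.resize(cv2.imread(f"pics/{n}1.png"),(400,400)) for n in("top","side")]))
```

```text
(no output)
```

View pics/both1.png

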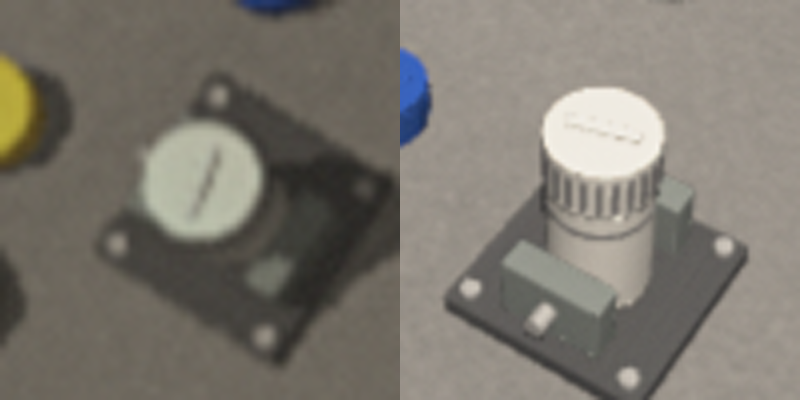

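The pod axis comes out near (467,246) with the lid top at 110–111 mm, which agrees with the known height. Tray centre is about (548,-222). I'll go in now and centre on the lid with soft closes at two yaws.

```bash
cat >> h.py <<'E'
def st(tag=""):
    o=r.observe(); print(tag,"t%.1f"%o["t"],"p",o["position"].round(2),"rpy",o["orientation"].round(2),"F",o["force"].round(1),"M",o["moment"].round(2),"op %.2f"%o["opening"],"g %.1f"%o["gripper_force"],flush=True); return o
E
python3 - <<'E'
from h import *
c=np.array([467,246.]); print(r.solve_ik([*c,86],[180,0,60]), r.solve_ik([*c,86],[180,0,165]))
for i,yaw in enumerate((150,60)):
    r.move_pose([*c,150],[180,0,yaw])
    r.move_l([*c,86],feed=80); r.hold(.2); a=st("open")
    r.move_gripper(50,3); r.hold(.3); b=st("grip")
    ax=np.array([-np.sin(np.radians(yaw)),np.cos(np.radians(yaw))])
    print("force along closing axis",(b["force"]-a["force"])[:2]@ax)
    if i==0: r.move_gripper(95); r.move_l([*c,150],feed=150)
E
```

```text
[ 2.06066296e+01  3.03521135e+01  1.10312052e+02 -2.54444375e-14
  3.93358350e+01  5.06066296e+01] [ 20.60662959  30.35211349 110.31205155   0.          39.33583495
 -54.39337041]
open t4.2 p [467.18 246.07  86.44] rpy [1.7996e+02 3.0000e-02 1.5000e+02] F [ 0.7 -0.1  1. ] M [ 0.06 -0.13  0.05] op 95.11 g 0.0
grip t5.2 p [466.99 246.02  85.99] rpy [180.  -0. 150.] F [0.9 0.  1.1] M [ 0.07 -0.17 -0.01] op 56.26 g 3.0
force along closing axis -0.28397687380757963
open t9.2 p [467.16 246.07  86.41] rpy [ 1.7997e+02 -3.0000e-02  6.0000e+01] F [ 0.5 -0.   0.2] M [-0.01 -0.05  0.04] op 94.87 g 0.0
grip t10.2 p [466.77 246.04  86.  ] rpy [-1.7998e+02  1.0000e-02  6.0000e+01] F [-3.8  2.7  3.1] M [0.52 0.75 0.02] op 57.05 g 3.0
force along closing axis 5.061760155584648
```

The centre is within 0.5 mm. I'll trim it, then grip at 60 N and break the seal.

Run:
```python
from h import *
c=[466.65,246.2,86]
r.move_l(c,feed=20); st("centred")
r.move_gripper(50,60); r.hold(.2); st("60N")
for y in (68,76,84):
    r.move_l(c,[180,0,y]); st()
r.hold(.3); st("end")
```

```text
centred t10.4 p [466.64 246.17  86.01] rpy [180.   0.  60.] F [-3.4  1.5  2.1] M [ 0.41  0.7  -0.02] op 57.00 g 3.0
60N t10.8 p [466.65 246.2   86.02] rpy [-180.   -0.   60.] F [-3.9  1.5  3.1] M [0.44 0.77 0.05] op 55.50 g 60.0
 t11.1 p [466.9  246.16  86.17] rpy [ 1.7996e+02 -1.0000e-02  6.7860e+01] F [-3.   0.9  5.7] M [0.19 0.41 0.29] op 55.26 g 60.0
 t11.4 p [467.37 246.4   87.18] rpy [ 1.7989e+02 -7.0000e-02  7.5860e+01] F [-3.4  0.2 16.9] M [0.15 0.86 0.26] op 55.60 g 60.0
 t11.7 p [467.82 246.45  87.18] rpy [ 1.7982e+02 -7.0000e-02  8.3850e+01] F [-2.  -0.  15.7] M [0.04 0.38 0.13] op 55.69 g 60.0
end t12.0 p [467.82 246.45  87.21] rpy [ 1.7982e+02 -7.0000e-02  8.3820e+01] F [-2.8 -0.4 15.5] M [0.04 0.34 0.13] op 55.51 g 60.0
```

The seal broke at about 16° and the lid now pushes up on the tool. I'll relieve that, lower the grip, and start the turn-and-feel search.

Run:
```python
from h import *
c=np.array([466.65,246.2,88.])
r.move_l(c,feed=20); r.hold(.2); st("relieved")
r.move_gripper(50,25); r.hold(.1); st("25N")
yaw=84; done=False
for yaw in np.arange(88.5,160,4.5):
    r.move_l(c,[180,0,yaw]); a=st("turn")
    if yaw<92: r.hold(.2); continue
    if abs(a["moment"][2])>0.5: print("hard stop?"); break
    hit=r.move_l(c+[0,0,9],feed=20,until_force=8); b=st("  pull hit=%s"%hit)
    if not hit and b["position"][2]>c[2]+7: done=True; break
    if b["position"][2]>c[2]+7: print("odd"); break
    r.move_l(c,feed=40)
print(done,yaw)
```

```text
relieved t12.5 p [466.66 246.09  87.73] rpy [-1.7999e+02  1.0000e-02  8.3960e+01] F [-0.5 -0.1 -2.2] M [ 0.02 -0.09  0.06] op 55.57 g 60.0
25N t12.8 p [466.65 246.2   87.96] rpy [-180.    0.   84.] F [-0.3 -0.4 -0.1] M [-0.06 -0.08  0.02] op 56.40 g 25.0
turn t13.0 p [466.66 246.23  88.02] rpy [180.   -0.   88.4] F [ 0.8 -0.5 -0.1] M [-0.03 -0.1   0.02] op 56.30 g 25.0
turn t13.5 p [466.68 246.21  88.02] rpy [180.    -0.    92.86] F [-0.6  0.4 -1. ] M [-0.   -0.14 -0.01] op 55.89 g 25.0
  pull hit=True t13.8 p [466.17 245.99  90.71] rpy [-1.7991e+02  3.0000e-02  9.2930e+01] F [ 1.8  0.8 -3.4] M [ 0.01 -0.37 -0.03] op 56.49 g 25.0
turn t14.3 p [466.61 246.18  87.99] rpy [-179.99    0.     97.39] F [ 0.4 -0.1 -0.5] M [-0.04 -0.06 -0.02] op 56.44 g 25.0
  pull hit=True t14.6 p [466.18 245.99  90.76] rpy [-1.7991e+02  2.0000e-02  9.7430e+01] F [ 1.4  0.3 -2. ] M [ 0.04 -0.29  0.03] op 56.27 g 25.0
turn t15.1 p [466.62 246.18  87.98] rpy [-179.99    0.    101.89] F [ 0.3  0.6 -1. ] M [-0.01 -0.13  0.01] op 56.30 g 25.0
  pull hit=True t15.4 p [466.11 246.    90.98] rpy [-1.7990e+02  2.000
[... 1530 characters left out ...]
 0.01] op 56.11 g 25.0
  pull hit=True t20.2 p [466.03 245.95  91.35] rpy [-1.7989e+02 -4.0000e-02  1.2894e+02] F [ 2.1  1.4 -3.9] M [ 0.12 -0.37 -0.03] op 55.99 g 25.0
turn t20.8 p [466.62 246.2   87.94] rpy [-179.99   -0.    133.39] F [0.  0.3 0.9] M [ 0.09 -0.16 -0.01] op 56.39 g 25.0
  pull hit=True t21.1 p [465.94 245.88  92.14] rpy [-1.7988e+02 -5.0000e-02  1.3345e+02] F [ 0.   0.1 -3.6] M [ 0.03 -0.33  0.02] op 56.25 g 25.0
turn t21.6 p [466.66 246.25  87.89] rpy [-180.     -0.    137.89] F [-0.3 -0.1  0.7] M [ 0.11 -0.27 -0.02] op 56.26 g 25.0
  pull hit=False t22.2 p [466.63 246.2   97.07] rpy [179.99   0.   137.99] F [-0.3 -0.1 -0.9] M [ 0.01 -0.07  0.01] op 56.02 g 25.0
True 138.0
```

It lifts freely at yaw 138°. I'll raise it straight up and check that the lid is in hand.

Run:
```python
from h import *
print(r.move_l([466.65,246.2,150],feed=60,until_force=10)); r.hold(.2); st()
p,d=eyes.capture("side"); cv2.imwrite("pics/s2.png",cv2.resize(p[150:350,220:420],(600,600),interpolation=cv2.INTER_CUBIC))
# tray centre from corner pixels / wall points
a=np.load("top.npz");W=world("top",a["d"]);hsv=a["p"]
cv2.imwrite("pics/tray.png",cv2.resize(hsv[165:229,341:405],(576,576),interpolation=cv2.INTER_CUBIC))
```

```text
False
 t23.4 p [466.56 246.15 149.68] rpy [-1.7997e+02 -2.0000e-02  1.3800e+02] F [-0.4 -0.4 -0.6] M [ 0.04 -0.16 -0.02] op 56.14 g 25.0
```

View pics/s2.png

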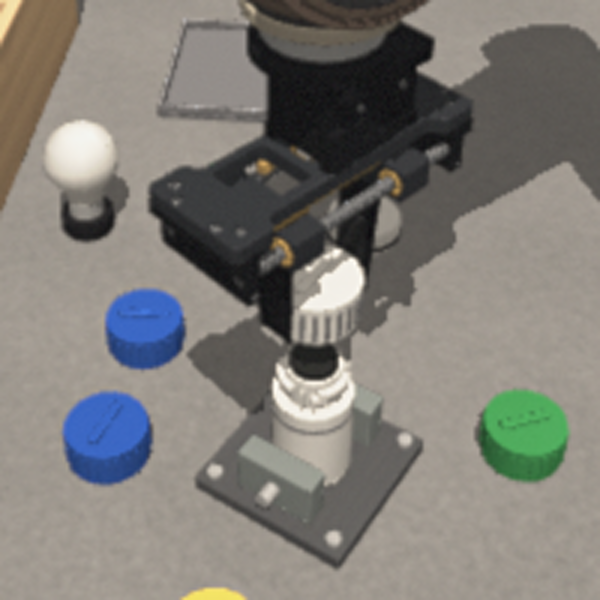

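View pics/tray.png

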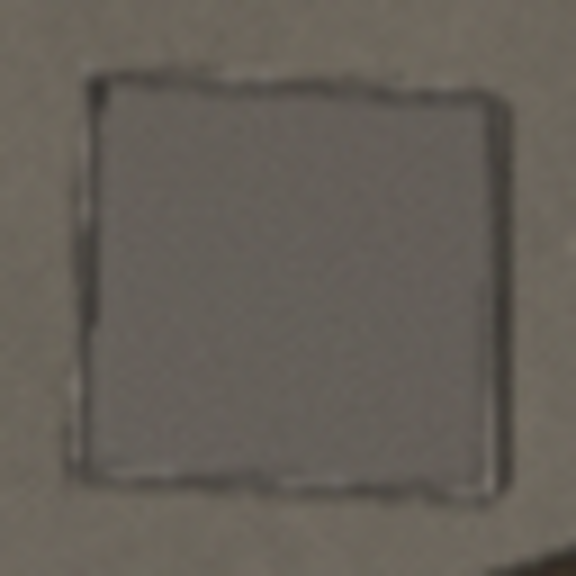

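The side crop shows the lid in the fingers at (325,290), clear of the bare neck at (312,380), with the pod still seated. The tray crop has corners at (92,80), (508,95), (500,498) and (75,480), so its centre is at pixel (373.6,197). I'll carry the lid over and set it down by feel.

Run:
```python
from h import *
f,cx,cy,R,t=cam("top"); o=-R.T@t
ray=R.T@np.array([(373.6-cx)/f,(197-cy)/f,1]); T=o+ray*(10-o[2])/ray[2]; print(T)
r.move_pose([T[0],T[1],150],[180,0,138]); st()
r.move_l([T[0],T[1],25],feed=80); r.hold(.2); st()
print(r.move_l([T[0],T[1],6.5],feed=12,until_force=4)); o=st("down")
```

```text
[ 545.84150485 -226.27796603   10.        ]
 t25.2 p [ 546.03 -225.32  150.05] rpy [ 1.7999e+02 -1.0000e-02  1.3806e+02] F [-0.3  1.2 -0.6] M [ 0.   -0.14 -0.02] op 56.39 g 25.0
 t27.1 p [ 545.94 -226.33   25.27] rpy [1.7999e+02 2.0000e-02 1.3800e+02] F [-0.5  0.3 -0.6] M [ 0.04 -0.15 -0.01] op 56.12 g 25.0
True
down t28.4 p [ 545.81 -226.26    7.89] rpy [-1.80e+02 -1.00e-02  1.38e+02] F [0.9 0.3 5.4] M [ 0.1  -0.08  0.03] op 56.35 g 25.0
```

Contact came at z=7.9 mm, where I expected about 8. Releasing, retreating and checking.

Run:
```python
from h import *
p=r.observe()["position"]
r.move_gripper(95,10); r.hold(.2); st("open")
r.move_l([p[0],p[1],160],feed=100)
r.move_pose([467,100,300],[180,0,100]); r.hold(.3); st()
p,d=eyes.capture("top"); W=world("top",d); s=np.zeros((400,640),bool); s[172:222,348:398]=1
m=s&(W[...,2]>22)&(W[...,2]<45); print(m.sum(),W[m].mean(0),W[m].std(0))
q,_=eyes.capture("side")
cv2.imwrite("pics/end.png",np.hstack([cv2.resize(p[140:260,160:420],(520,240)),cv2.resize(q[160:280,240:380],(280,240))]))
```

```text
open t29.5 p [ 545.48 -226.08    7.35] rpy [-1.7998e+02 -7.0000e-02  1.3800e+02] F [ 0.1 -0.5 -0. ] M [ 0.06 -0.17  0.01] op 94.90 g 0.0
 t32.8 p [467.15  99.6  299.71] rpy [-179.97   -0.     99.96] F [0.6 0.4 0.3] M [-0.06 -0.07 -0.04] op 95.06 g 0.0
223 [ 545.88036975 -225.78980027   32.83943055] [15.36995274 14.37911385  3.72603848]
```

View pics/end.png

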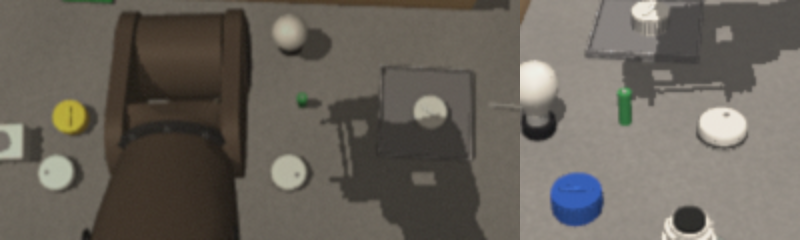

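The lid is flat and upright in the middle of the tray, at (430,112) in the left panel. Its top measures about 32.8 mm, where 32 is expected. The bulb, cell and pucks have not moved.

```bash
python3 -c "
from rig import r
print(r.job_done())"
```

```text
the job is handed in; nothing more can be done
None
```

The job is handed in at about 33 s on the robot clock: the lid was broken loose, lifted off about 78° past its starting angle and set down upright in the middle of the tray; the pod looked still seated in the image taken after lift-off, and I have not seen the judge's verdict.

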